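# Fit the tool holder in the micromanipulator clamp and leave it a sliding fit

### The job

Take the blue-handled tool holder from its rest and pass its steel shaft, nose first, through the bore of the micromanipulator's clamp until its collar meets the clamp. Then screw the black knurled clamp screw down clockwise until it seats firmly on the shaft, and back it off a quarter turn so that the shaft can still be slid. Finish there with your fingers still holding the clamp screw, ready to nip it up once I have set the reach; do not disturb the dish, the timer or the small brown oil bottle.

Things in the scene. Friction and masses are not known exactly. Their poses are not given: they have to be found in the camera images.
- tool_holder: Micro-tool holder lying level in the rest: round blue handle 14 mm thick, 60 mm long, then an 8 mm steel shaft 80 mm long, its last 14 mm tapering to a 3 mm nose; about 56 g. Origin on its axis at the collar, where handle and shaft meet; local +y points to the nose, the handle is y = 0 to -60 mm. Balances 9 mm from the collar on the shaft. Grip the handle from above 35 mm behind the collar.
- tool_rest: White plastic rest, fixed: foot 44 x 100 x 5 mm with two slotted uprights, open at the top, 30 mm wide, 6 mm thick and 51 mm high, at local y = -5 mm (handle) and +50 mm (shaft). They carry the holder's axis 45 mm above the bench; lift it straight up. Origin on the bench about below the collar, local +y the way the nose points.
- manipulator: Three-axis micromanipulator, fixed: grey foot 106 x 96 mm, aluminium slides, black column, and on top the aluminium clamp head, 28 (x) x 30 (y) mm, 88 to 122 mm above the bench, with a round through bore of 10.6 mm along local y, its axis 105 mm up. Origin on the bench under the middle of the head. Its small drive knobs do not turn.
- eye (a point): Centre of the bore's mouth (manipulator local y = -15 mm, 105 mm up). The shaft enters here, moving along the manipulator's local +y, until the collar lies here; the nose then stands 50 mm out beyond the head. Released, it drops 1.3 mm onto the bore's bottom and stays, level. The open screw's round tip hangs up to 1 mm into the bore's top: enter level, 0.3 to 0.5 mm below this point.
- knob_top (a point): Centre of the top of the clamp screw's black knurled round head, 28 mm across, 20 mm high, on the upright axis over the middle of the clamp head; a red line on top shows its turning. Keep the fingertips within 23 mm below this point, clear of the clamp head. It rises 0.8 mm a radian as the screw opens (5 mm a turn).
- clamp_knob (a joint): Angle of the clamp screw in rad: 0 = seated, at its hard stop and pressing on the shaft; grows anticlockwise seen from above as it is loosened. Starts 2.7 to 3.4 loose, open end 4.2. Turning takes about 0.03 N m; it stays where it is left.
- clamp_screw: The clamp screw as a whole (stem, tip and head), on the upright axis of the clamp head; origin at its tip.
- petri_2: Petri dish with pink medium, 60 mm across, 15 mm high, loose on the bench near the front left; origin under its centre.
- timer: White bench timer, 67 x 63 x 20 mm, loose near the front edge; origin under its centre.
- oil_bottle: Small brown bottle with white cap, 27 mm across, 58 mm high, loose behind the manipulator; origin under its centre.
- monitor: Large fixed monitor standing to the right of the work, 245 (x) x 523 (y) x 427 mm high, its upright screen along local y with the underside 32 mm above the bench; origin on the bench under its middle. An arm that comes from the right must swing round its near side (as here, within about 0.45 m of the robot's axis) or go over it.

How it is judged:
On the way, in this order (a step that is already met when the one before it is completed fails the run):
1. the shaft is through the bore with the collar at the clamp, the screw still open (distance between tool_holder and eye below 0.005 m and angle between the y axis of tool_holder and the y axis of manipulator, either way round below 0.12 rad and y of tool_holder in the frame of manipulator below -0.012 m and value of joint clamp_knob above 1 rad), for 0.2 s.
2. the screw is seated and pinches the shaft in the bore (value of joint clamp_knob below 0.1 rad and contact force between clamp_screw and tool_holder above 1 N and distance between tool_holder and eye below 0.006 m), for 0.2 s.
At the end, for the whole second after the job is handed in: The clamp screw stands a quarter turn (1.57 rad, within 0.27) open from its seat with the fingers gripping it (over 1 N), not pressing the shaft; the tool holder lies in the bore untouched by the fingers, nose first, collar within 6 mm of the bore's mouth, in line within 0.12 rad and at rest (value of joint clamp_knob between 1.3 and 1.84 rad and contact force between the fingers and clamp_screw above 1 N and contact force between clamp_screw and tool_holder below 0.5 N and contact force between the fingers and tool_holder below 0.2 N and distance between tool_holder and eye below 0.006 m and angle between the y axis of tool_holder and the y axis of manipulator, either way round below 0.12 rad and linear speed of tool_holder below 0.01 m/s); the arm keeps its last pose, push and grip.
It fails at once if the dish, the timer or the oil bottle is moved more than 15 mm (distance of any of petri_2, timer, oil_bottle from where it was at the start of the episode above 0.015 m).
It also fails if it takes over 64 s, if anything falls off the work surface, if the arm or the gripper's body presses on something with over 40 N, if the wrist force passes 120 N, or if a joint passes its speed limit or range.

### The arm

A 7-joint arm with a two-finger parallel gripper is mounted at the origin on a cart in front of the work surface, level with it; the furniture and walls round the work are solid. World frame = base frame: x ahead of the robot, y to its left, z up, the work surface at z = 0. Lengths are in m, angles in rad, forces in N, time in s.
With the tool pointing down it reaches from about 0.425 to 0.925 m from the base axis. Payload 6.8 kg.
Tool frame: the origin (TCP) lies midway between the tips of the shut fingers; the grasp point (between the pads) lies 19 mm behind it; z points along the fingers, y is the line along which they close (so a half turn about z gives the same grasp; the last joint's range is limited). The gripper opens to 88 mm and grips with 3 to 60 N. Pads are 20 mm wide; open, the fingers measure 115 mm over their backs; the gripper's body (75 mm by 178 mm) begins 61 mm behind the grasp point.
Start: joints at [-1.242, 0.477, 0.022, 1.555, -0.011, 1.109, -0.083], TCP at [0.286, 0.612, 0.223] pointing down, gripper open.
Joint ranges: [-2.96, 2.96], [-0.34, 2.1], [-1.41, 1.46], [0.24, 2.44], [-1.37, 4.51], [0.17, 1.92], [-2.96, 2.96]. Speed limits (rad/s): [2.39, 2.39, 3.14, 3.14, 3.14, 3.14, 3.14].

### API

Orientations are given as a unit quaternion [x, y, z, w].
In Python, from workcell import arm gives the robot as it stands. The module is installed in compiled form; this text tells all that it offers.
- The arm moves only by the tool step_arm, never from a script. Its argument "rows" is a list of rows, each a list of 4 numbers: the shift along the tool's x, y, z in m, then the turn about the tool's z in rad. In form: [[dx, dy, dz, yaw], ...]. A call has exactly 8 rows; each row is the pose to reach, as a shift and turn from the pose commanded when the call began, along the tool's axes at that moment; what a row does not reach only later rows make up. A row lasts 1/8 s, in which the tool goes at most 62.5 mm and 10.7 degrees, less where a joint would pass 70% of its speed; a pose out of reach is approached as far as the arm can. A call with a gripper value outside its range is refused whole. "jaw" is the finger opening in m, from 0 to 0.0878, set as the call begins (left out, the last holds). The fingers move at their own pace and stop on an object; "force" is the grip in N (left out, the last holds). Time passes only in rows, so rows that repeat a pose let the fingers close, or fill a call up. It gives the time, the measured TCP pose, the force, the opening and the grip force at its end, in the units of the state.
- arm.get_obs(): the state, without advancing time (a new reading comes with each control period).
- arm.read_camera(name): name is "side" or "top" or "wrist"; returns (picture, depth): 480x640x3 uint8, blue, green, red; 480x640 float32, m along the optical axis (not along the pixel's ray), 0 where there is no reading.
- arm.camera_params(name): a dict with "fx", "fy", "cx", "cy" (pixels), "D" ([k1, k2, p1, p2, k3] as OpenCV has them; the pictures are not rectified), "cam_to_world" (4x4, takes a point from camera to world coordinates). Camera axes: x right, y up, looking along -z (the intrinsics and any distortion apply to the point x, -y, -z); pixel columns grow to the right and rows downward; lengths in m; the calibration is good to about 2 mm. A picture is of the moment at which its call begins: read the wrist's pose just before it. camera_params takes no time and is no camera call; for the wrist camera it gives the pose at the moment of the call.
- arm.close_job(): hands the job in; it is judged then, once.
The state is a dict: "clock": time; "joints": joint angles; "joint_velocities": joint speeds; "joint_efforts": joint torques, N m; "tool_pos": TCP position; "eef_rot": TCP orientation; "ft_force": force on the tool from outside, world axes, zero at the start; "wrist_torque": the same for the moment, N m; "gripper_width": finger opening in m; "grasp_force": force on a finger pad.
Only numpy, scipy, OpenCV 4.12 (cv2) and the standard library are available. Lean on these libraries where they do the work, as an engineer would, in place of code of your own. Each camera call takes 0.05 s, during which the arm holds its last target. There are 200 camera calls.

## Working session

There is one attempt and no reset: what is moved stays moved. The work goes in short steps, Python scripts to look and compute and a tool call to move; the robot and the scene stay as the last step left them, time stands still between calls to the robot, and variables do not carry over. Pictures are saved under pics/ and viewed, at most 10 in all, crops included, and the job is handed in when it is done.

Besides the shell and the picture viewer there is one more tool, called after "Request:" in YAML: its name, and indented under it one key for each argument. step_arm: Moves the arm, as the interface text tells. Its arguments: {"type":"object","properties":{"rows":{"type":"array","items":{"type":"array","items":{"type":"number"}}},"jaw":{"type":"number"},"force":{"type":"number"}},"required":["rows"]}

```bash
mkdir -p pics; ls
cat > h.py <<'E'
import numpy as np, cv2
from workcell import arm
from scipy.spatial.transform import Rotation as R
def grab(n):
    p=arm.camera_params(n); im,d=arm.read_camera(n); np.savez('last_'+n,im=im,d=d,T=p['cam_to_world'],K=[p['fx'],p['fy'],p['cx'],p['cy']],D=p['D']); return im,d
def load(n): return np.load('last_'+n+'.npz')
def rays(L,uv):
    fx,fy,cx,cy=L['K']; K=np.array([[fx,0,cx],[0,fy,cy],[0,0,1]])
    q=cv2.undistortPoints(np.array(uv,float).reshape(-1,1,2),K,np.array(L['D'],float)).reshape(-1,2)
    d=np.c_[q[:,0],-q[:,1],-np.ones(len(q))]; T=L['T']
    return T[:3,3], d@T[:3,:3].T      # d has unit optical depth
def onplane(L,uv,z):
    o,d=rays(L,uv); return o+d*((z-o[2])/d[:,2])[:,None]
def cloud(L):
    v,u=np.mgrid[0:480,0:640]; o,d=rays(L,np.c_[u.ravel(),v.ravel()]); return (o+d*L['d'].reshape(-1,1)).reshape(480,640,3)
def state():
    s=arm.get_obs(); print('t',round(s['clock'],2),'tcp',np.round(s['tool_pos'],4),'\nR',np.round(R.from_quat(s['eef_rot']).as_matrix(),3).tolist(),'F',np.round(s['ft_force'],2),'w',round(float(s['gripper_width']),4),'g',s['grasp_force'],'j',np.round(s['joints'],3)); return s
E
python3 - <<'E'
from h import *
state()
for n in('side','top','wrist'):
    im,d=grab(n); cv2.imwrite(f'pics/{n}0.png',im); L=load(n); print(n,L['K'],L['D'],np.round(L['T'],3).tolist(),(d>0).mean())
E
```

```text
pics
t 0.0 tcp [0.2853 0.6111 0.2217] 
R [[-0.906, 0.423, -0.001], [0.423, 0.906, -0.002], [-0.0, -0.002, -1.0]] F [ 0.69 -0.64  0.12] w 0.0876 g 0.0 j [-1.242  0.478  0.022  1.556 -0.012  1.109 -0.083]
side [561.27111317 561.27111317 326.15171166 237.77398782] [-0.02631835  0.          0.          0.          0.        ] [[0.821, 0.365, -0.438, -0.021], [-0.57, 0.496, -0.655, -0.749], [-0.022, 0.788, 0.615, 0.879], [0.0, 0.0, 0.0, 1.0]] 0.9957161458333333
top [481.53783923 481.53783923 318.66181945 245.33655689] [0.00864003 0.         0.         0.         0.        ] [[0.008, 0.999, -0.051, 0.457], [-1.0, 0.009, 0.017, 0.079], [0.017, 0.051, 0.999, 1.136], [0.0, 0.0, 0.0, 1.0]] 0.9960188802083333
wrist [333.73513653 333.73513653 321.78100177 238.91748401] [-0.03221315  0.          0.          0.          0.        ] [[0.423, -0.872, -0.246, 0.218], [0.906, 0.406, 0.116, 0.643], [-0.001, -0.272, 0.962, 0.384], [0.0, 0.0, 0.0, 1.0]] 0.9961751302083334
```

View pics/side0.png

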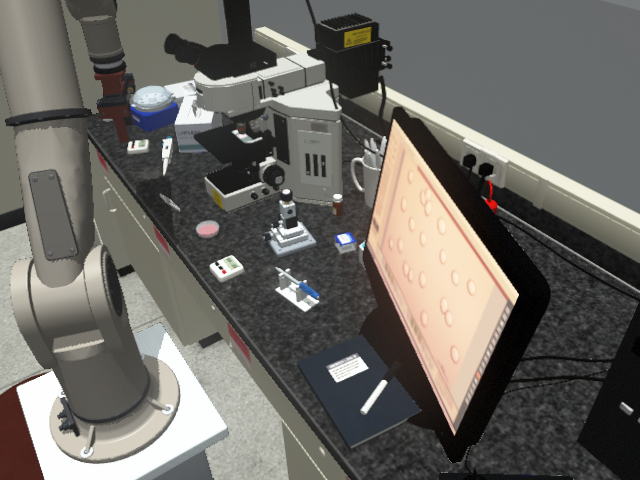

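View pics/top0.png

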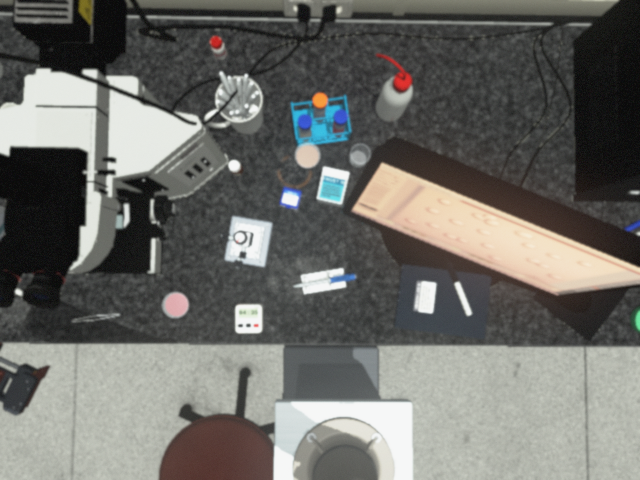

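Run:
```python
from h import *
t=load('top');s=load('side')
a=cv2.resize(t['im'][205:305,205:365],(800,500),interpolation=cv2.INTER_CUBIC)
cv2.imwrite('pics/c1.png',a)
a=cv2.resize(s['im'][180:320,250:360],(471,600),interpolation=cv2.INTER_CUBIC)
cv2.imwrite('pics/c2.png',a)
for n,L in(('top',t),('side',s)):
    C=cloud(L);hsv=cv2.cvtColor(L['im'],cv2.COLOR_BGR2HSV)
    m=(hsv[...,0]>100)&(hsv[...,0]<125)&(hsv[...,1]>130)&(hsv[...,2]>60)
    k,lab,st,ce=cv2.connectedComponentsWithStats(m.astype(np.uint8))
    for i in range(1,k):
        if st[i,4]>25:
            P=C[lab==i]; print(n,st[i],np.round(ce[i],1),np.round(np.median(P,0),3),np.round(P.min(0),3),np.round(P.max(0),3))
    z=C[...,2]; r=(C[...,0]>.35)&(C[...,0]<.6)&(C[...,1]>.1)&(C[...,1]<.35)
    for lo,hi in((.085,.12),(.12,.13),(.13,.16)):
        Q=C[r&(z>lo)&(z<hi)]
        if len(Q): print(n,lo,len(Q),np.round(np.median(Q,0),4),np.round(Q.min(0),3),np.round(Q.max(0),3))
```

```text
top [333 108  16  17 206] [340.6 116. ] [0.788 0.017 0.118] [ 0.771 -0.008 -0.001] [0.843 0.034 0.124]
top [297 114  16  15 195] [304.5 121.1] [0.775 0.095 0.118] [0.457 0.079 0.002] [0.828 0.114 1.136]
top [282 187  20   9  69] [291.7 190.6] [0.641 0.123 0.028] [ 0.629  0.103 -0.002] [0.65  0.148 0.033]
top [625 220  15  12  87] [632.7 226. ] [ 0.567 -0.682  0.01 ] [ 0.521 -0.704 -0.001] [ 0.582 -0.406  0.405]
top [332 274  22   7  92] [344.  277.7] [0.439 0.001 0.051] [ 0.435 -0.017  0.041] [0.448 0.031 0.056]
top 0.085 56 [0.5206 0.212  0.095 ] [0.505 0.208 0.085] [0.542 0.241 0.12 ]
top 0.12 37 [0.5163 0.213  0.1233] [0.508 0.209 0.12 ] [0.535 0.24  0.127]
top 0.13 171 [0.5225 0.2234 0.1531] [0.508 0.21  0.136] [0.535 0.238 0.158]
side [130 102  48  29 688] [153.6 117.7] [0.472 1.024 0.046] [-0.021 -0.749  0.008] [0.57  1.116 0.879]
side [346 232  10  11  44] [350.9 236.8] [0.637 0.121 0.029] [ 0.62   0.102 -0.001] [0.661 0.177 0.033]
side [335 235  10  10  26] [338. 240.] [0.604 0.133 0.028] [0.597 0.111 0.024] [0.61  0.155 0.032]
side [299 283  21  16 131] [308.5 290. ] [0.434 0.006 0.051] [ 0.427 -0.021  0.041] [0.447 0.033 0.055]
side 0.085 186 [0.5146 0.2118 0.1014] [0.503 0.205 0.085] [0.538 0.244 0.12 ]
side 0.12 74 [0.5155 0.2184 0.1232] [0.502 0.206 0.12 ] [0.535 0.24  0.128]
side 0.13 136 [0.5178 0.2173 0.1502] [0.506 0.209 0.134] [0.536 0.239 0.156]
```

View pics/c1.png

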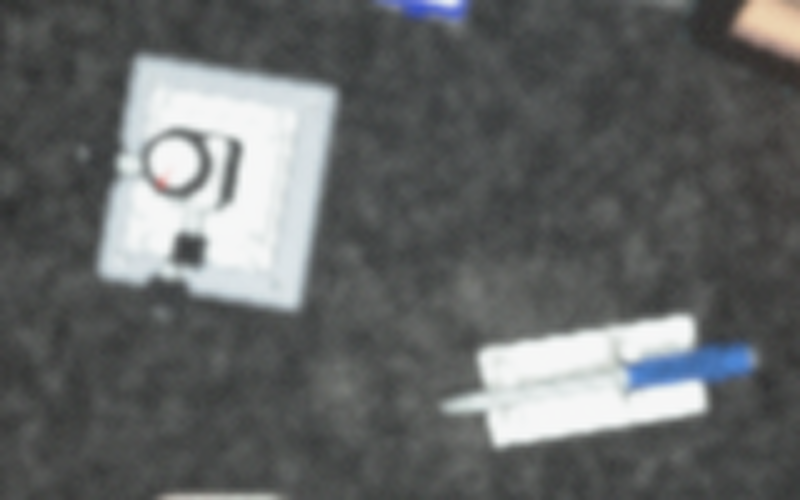

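View pics/c2.png

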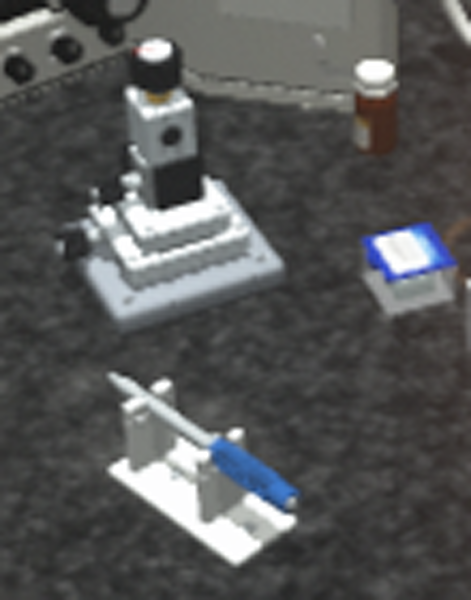

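Request:
step_arm:
  rows:
    - [-0.0425, -0.0437, -0.03, 0.12]
    - [-0.085, -0.0875, -0.03, 0.24]
    - [-0.1275, -0.131, -0.03, 0.37]
    - [-0.17, -0.175, -0.03, 0.49]
    - [-0.2125, -0.219, -0.03, 0.61]
    - [-0.255, -0.2625, -0.03, 0.73]
    - [-0.2975, -0.306, -0.03, 0.86]
    - [-0.34, -0.35, -0.03, 0.977]
  jaw: 0.06

```text
clock: 1.15
tool_pos: [0.4458, 0.1487, 0.2528]
eef_rot: [0.651, 0.759, 0.0, -0.0]
ft_force: [0.3, 1.3, -0.5]
gripper_width: 0.0601
grasp_force: 0.0
```

Run:
```python
from h import *
state()
im,d=grab('wrist'); state();L=load('wrist');print(np.round(L['T'],4).tolist())
np.savez('w1',**L); cv2.imwrite('pics/w1.png',im)
```

```text
t 1.15 tcp [0.4458 0.1487 0.2528] 
R [[-0.153, 0.988, 0.0], [0.988, 0.153, 0.0], [0.0, 0.0, -1.0]] F [ 0.26  1.26 -0.5 ] w 0.0601 g 0.0 j [-0.822  0.096  0.398  2.013 -0.044  1.04  -0.25 ]
t 1.2 tcp [0.448  0.1402 0.2529] 
R [[-0.138, 0.99, 0.001], [0.99, 0.138, -0.003], [-0.003, 0.001, -1.0]] F [ 1.25 -6.45 -0.07] w 0.0599 g 0.0 j [-0.816  0.095  0.409  2.014 -0.041  1.04  -0.249]
[[0.9882, -0.1472, -0.0414, 0.435], [0.1529, 0.951, 0.2688, 0.2221], [-0.0002, -0.272, 0.9623, 0.4147], [0.0, 0.0, 0.0, 1.0]]
```

View pics/w1.png

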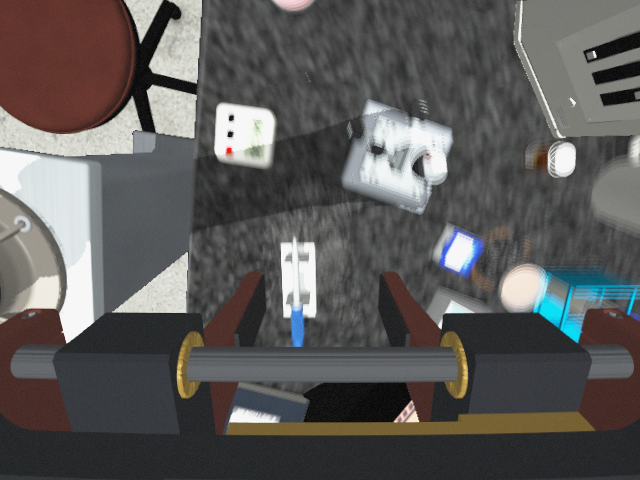

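Run:
```python
from h import *
state()
im,d=grab('wrist'); s=state();L=load('wrist');np.savez('w2',**L); cv2.imwrite('pics/w2.png',im)
for n,L in(('wrist',L),('top',load('top')),('side',load('side'))):
    C=cloud(L);z=C[...,2];r=(C[...,0]>.45)&(C[...,0]<.6)&(C[...,1]>.15)&(C[...,1]<.29)&(L['d']>0)
    hist=np.histogram(z[r],bins=np.arange(0,.17,.004));print(n,hist[0])
    top=r&(z>.148)&(z<.165); 
    if top.sum()>5:
        uv=np.argwhere(top)[:,::-1].astype(np.float32); (c,rad)=cv2.minEnclosingCircle(C[top][:,:2].astype(np.float32)); print(' knob',top.sum(),np.median(C[top],0).round(4),np.round(c,4),round(rad,4),'pix',uv.mean(0))
    # foot outline
    f=r&(z>.004)&(z<.09)
    for lo,hi in((.006,.022),(.088,.118)):
        Q=C[r&(z>lo)&(z<hi)]; print(lo,len(Q),np.median(Q[:,2]).round(4),cv2.minAreaRect(Q[:,:2].astype(np.float32)))
    Q=C[r&(z>.09)&(z<.119)]
    if n=='side':
        # mouth face: robust plane
        best=None;rng=np.random.default_rng(0)
        for _ in range(500):
            p=Q[rng.choice(len(Q),3,False)];nn=np.cross(p[1]-p[0],p[2]-p[0]);nn/=np.linalg.norm(nn)+1e-12
            if abs(nn[2])>.2 or abs(nn[1])<.8: continue
            k=abs((Q-p[0])@nn)<.001
            if best is None or k.sum()>best.sum(): best=k
        P=Q[best];m=P.mean(0);nn=np.linalg.svd(P-m)[2][2];print('face',best.sum(),m.round(4),nn.round(3))
    hsv=cv2.cvtColor(L['im'],cv2.COLOR_BGR2HSV)
    m=((hsv[...,0]>100)&(hsv[...,0]<125)&(hsv[...,1]>130)&(abs(C[...,0]-.44)<.03)&(abs(C[...,1])<.06)&(z>.03)&(z<.07))
    P=C[m];print(' handle',len(P),P.mean(0).round(4),P.max(0).round(4))
    r2=(abs(C[...,0]-.43)<.06)&(C[...,1]>-.05)&(C[...,1]<.14)&(z>.035)&(z<.065)
    P=C[r2];print(' holder+',len(P)); v=np.linalg.svd((P-P.mean(0))[:,:2])[2][0];print(P.mean(0).round(4),v.round(3),'y ext',P[:,1].min().round(4),P[:,1].max().round(4), P[P[:,1].argmax()].round(4),P[P[:,1].argmin()].round(4))
```

```text
t 1.2 tcp [0.448  0.1402 0.2529] 
R [[-0.138, 0.99, 0.001], [0.99, 0.138, -0.003], [-0.003, 0.001, -1.0]] F [ 1.25 -6.45 -0.07] w 0.0599 g 0.0 j [-0.816  0.095  0.409  2.014 -0.041  1.04  -0.249]
t 1.25 tcp [0.4471 0.1439 0.2529] 
R [[-0.144, 0.99, 0.001], [0.99, 0.144, -0.001], [-0.001, 0.0, -1.0]] F [-0.5   0.52  0.17] w 0.0599 g 0.0 j [-0.818  0.096  0.404  2.014 -0.042  1.04  -0.25 ]
wrist [2508    8   14  215 2664   17   15   44  281  721   27   46  173 1684
   75   16   21   91  252  120   24   79   30   30   42   31   40   41
   45   43  308    0    0    5   42   46   60  207  942    0    0    0]
 knob 1149 [0.5202 0.2249 0.153 ] [0.5218 0.2249] 0.0151 pix [430.78677 145.13925]
0.006 2917 0.0176 ((0.5213322639465332, 0.22486719489097595), (0.09696345031261444, 0.1069154292345047), 80.98418426513672)
0.088 278 0.1046 ((0.5128012895584106, 0.21914318203926086), (0.02064601145684719, 0.04123174399137497), 33.6408576965332)
 handle 455 [0.438  0.0081 0.0501] [0.4481 0.0346 0.0532]
 holder+ 1263
[0.4312 0.0465 0.0482] [ 0.17  -0.985] y ext -0.0207 0.1182 [0.4197 0.1182 0.0459] [ 0.
[... 737 characters left out ...]
 61  85 130  47  41  43 130  44  24  32  32
  43  43  19  28  19  18  30  24  16  18  20  22  53  20   1   7  13  20
  13  30  52   1   0   0]
 knob 83 [0.5191 0.221  0.1529] [0.52   0.2232] 0.0157 pix [286.20483 192.53012]
0.006 543 0.0173 ((0.5200109481811523, 0.221999391913414), (0.10041149705648422, 0.10655222833156586), 80.8037109375)
0.088 157 0.1018 ((0.5132904052734375, 0.21887153387069702), (0.028005270287394524, 0.042342036962509155), 37.73805236816406)
face 45 [0.5181 0.2113 0.1054] [-0.139 -0.986 -0.088]
 handle 131 [0.4348 0.0057 0.0501] [0.4473 0.0334 0.0552]
 holder+ 376
[0.4296 0.0392 0.048 ] [ 0.163 -0.987] y ext -0.025 0.1191 [0.418  0.1191 0.0446] [ 0.4385 -0.025   0.0454]
```

Run:
```python
from h import *
v=np.array([-.168,.986]);v/=np.linalg.norm(v);n=np.array([v[1],-v[0]]);o=np.array([.433,.039])
for nm in('wrist','top','side'):
    L=load(nm);im=L['im'].astype(int);C=cloud(L)
    u=np.argwhere(np.ones((480,640)))[:,::-1]; P=onplane(L,u,.045)[:,:2]-o
    s=P@v;t=P@n;b=(im[...,0]-im[...,2]).ravel();z=C[...,2].ravel()
    k=(abs(s+.03)<.05)&(abs(t)<.02)&(b>40); print(nm,'blue s',np.percentile(s[k],[0,1,2,98,99,100]).round(4))
    for a in range(-55,85,10):
        a/=1000; q=(abs(s-a)<.005)&(abs(t)<.02)&(z>.038)&(z<.06)
        print((a,q.sum(),round((t[q].min()+t[q].max())/2*1e3,1),round(np.ptp(t[q])*1e3,1)) if q.any() else (a,),end=' ')
    print()
    q=(z>.036)&(z<.06)&(abs(t)<.02)&(s<.13);print('ext',s[q].min().round(4),s[q].max().round(4))
```

```text
wrist blue s [-0.0631 -0.0629 -0.0616 -0.0074 -0.0063 -0.005 ]
(-0.055, np.int64(78), np.float64(-0.8), np.float64(13.1)) (-0.045, np.int64(84), np.float64(-0.9), np.float64(14.1)) (-0.035, np.int64(89), np.float64(-1.0), np.float64(15.2)) (-0.025, np.int64(86), np.float64(-0.7), np.float64(14.9)) (-0.015, np.int64(110), np.float64(-1.7), np.float64(28.1)) (-0.005, np.int64(179), np.float64(-1.3), np.float64(30.6)) (0.005, np.int64(68), np.float64(1.9), np.float64(19.3)) (0.015, np.int64(53), np.float64(-0.9), np.float64(7.6)) (0.025, np.int64(46), np.float64(-1.4), np.float64(7.2)) (0.035, np.int64(56), np.float64(-1.1), np.float64(7.5)) (0.045, np.int64(138), np.float64(-1.5), np.float64(30.4)) (0.055, np.int64(126), np.float64(-0.8), np.float64(29.3)) (0.065, np.int64(53), np.float64(-0.7), np.float64(7.2)) (0.075, np.int64(37), np.float64(-0.9), np.float64(5.8)) 
ext -0.0631 0.0802
top blue s [-0.0619 -0.0613 -0.0603 -0.0054 -0.0048 -0.0042]
(-0.055, np.int64(26), np.float64(0.5), np.float64(12.6)) (-0.045, np.int64(29), np.float64(0.8), np.float64(14.1)) (-0.035, np.int64(31), n
[... 866 characters left out ...]
np.int64(28), np.float64(-0.3), np.float64(18.2)) (-0.025, np.int64(27), np.float64(-0.3), np.float64(17.7)) (-0.015, np.int64(35), np.float64(-5.3), np.float64(28.7)) (-0.005, np.int64(48), np.float64(-0.6), np.float64(36.9)) (0.005, np.int64(19), np.float64(3.9), np.float64(21.7)) (0.015, np.int64(14), np.float64(-0.5), np.float64(9.0)) (0.025, np.int64(13), np.float64(-0.1), np.float64(9.0)) (0.035, np.int64(14), np.float64(-4.6), np.float64(17.5)) (0.045, np.int64(43), np.float64(-2.1), np.float64(34.9)) (0.055, np.int64(35), np.float64(1.6), np.float64(33.5)) (0.065, np.int64(12), np.float64(0.1), np.float64(8.5)) (0.075, np.int64(9), np.float64(0.6), np.float64(7.0)) 
ext -0.324 0.0811
```

Request:
step_arm:
  rows:
    - [-0.015, -0.003, 0.014, 0]
    - [-0.045, -0.009, 0.04, -0.004]
    - [-0.08, -0.016, 0.07, -0.008]
    - [-0.11, -0.022, 0.1, -0.012]
    - [-0.13, -0.026, 0.12, -0.012]
    - [-0.14, -0.028, 0.13, -0.012]
    - [-0.144, -0.029, 0.132, -0.012]
    - [-0.144, -0.029, 0.132, -0.012]
  jaw: 0.04

```text
clock: 2.25
tool_pos: [0.4391, 0.0044, 0.1204]
eef_rot: [0.644, 0.765, -0.0, -0.0]
ft_force: [-0.5, -0.8, 0.2]
gripper_width: 0.0401
grasp_force: 0.0
```

Run:
```python
from h import *
state();state()
im,d=grab('wrist'); state();L=load('wrist');np.savez('w3',**L);cv2.imwrite('pics/w3.png',im)
v=np.array([-.168,.986]);v/=np.linalg.norm(v);n=np.array([v[1],-v[0]]);o=np.array([.433,.039])
im=L['im'].astype(int);C=cloud(L)
u=np.argwhere(np.ones((480,640)))[:,::-1]; P=onplane(L,u,.045)[:,:2]-o
s=P@v;t=P@n;b=(im[...,0]-im[...,2]).ravel();z=C[...,2].ravel()
k=(abs(s+.03)<.05)&(abs(t)<.02)&(b>40); print('blue s',np.percentile(s[k],[0,1,2,98,99,100]).round(4))
for a in range(-55,85,10):
    a/=1000; q=(abs(s-a)<.005)&(abs(t)<.012)&(z>.038)&(z<.06)
    print((a,q.sum(),round((t[q].min()+t[q].max())/2*1e3,1),round(np.ptp(t[q])*1e3,1),z[q].max().round(4)) if q.any() else (a,),end=' ')
q=(z>.036)&(z<.06)&(abs(t)<.02)&(s<.13);print('ext',s[q].min().round(4),s[q].max().round(4))
```

```text
t 2.25 tcp [0.4391 0.0044 0.1204] 
R [[-0.169, 0.986, -0.001], [0.986, 0.169, -0.0], [0.0, -0.001, -1.0]] F [-0.45 -0.79  0.25] w 0.0401 g 0.0 j [-0.562  0.25   0.473  2.219 -0.174  0.707  0.202]
t 2.25 tcp [0.4391 0.0044 0.1204] 
R [[-0.169, 0.986, -0.001], [0.986, 0.169, -0.0], [0.0, -0.001, -1.0]] F [-0.45 -0.79  0.25] w 0.0401 g 0.0 j [-0.562  0.25   0.473  2.219 -0.174  0.707  0.202]
t 2.3 tcp [0.4395 0.0046 0.1207] 
R [[-0.17, 0.986, 0.0], [0.986, 0.17, 0.0], [0.0, 0.0, -1.0]] F [ 0.07 -0.03  0.09] w 0.04 g 0.0 j [-0.562  0.25   0.473  2.219 -0.174  0.707  0.202]
blue s [-0.0625 -0.0616 -0.0608 -0.0057 -0.005  -0.0042]
(-0.055, np.int64(239), np.float64(-0.6), np.float64(13.8), np.float64(0.0531)) (-0.045, np.int64(244), np.float64(-0.6), np.float64(15.1), np.float64(0.0531)) (-0.035, np.int64(272), np.float64(-0.6), np.float64(15.0), np.float64(0.0537)) (-0.025, np.int64(273), np.float64(-0.6), np.float64(14.8), np.float64(0.0533)) (-0.015, np.int64(299), np.float64(0.1), np.float64(23.2), np.float64(0.0539)) (-0.005, np.int64(387), np.float64(0.1), np.float64(23.2), np.float64(0.0531)) (0.005, np.int64(169), np.float64(-1.0), np.float64(13.6), np.float64(0.05)) (0.015, np.int64(174), np.float64(-1.0), np.float64(7.8), np.float64(0.0505)) (0.025, np.int64(168), np.float64(-1.0), np.float64(7.7), np.float64(0.0504)) (0.035, np.int64(180), np.float64(-1.0), np.float64(7.6), np.float64(0.0503)) (0.045, np.int64(339), np.float64(0.0), np.float64(23.2), np.float64(0.0529)) (0.055, np.int64(256), np.float64(0.0), np.float64(23.0), np.float64(0.0525)) (0.065, np.int64(187), np.float64(-1.0), np.float64(7.4), np.float64(0.0502)) (0.075, np.int64(124), np.float64(-1.0), np.float64(6.0), np.float64(0.0494)) ext -0.0625 0.0802
```

Request:
step_arm:
  rows:
    - [-0.0015, -0.0005, 0.015, 0]
    - [-0.0015, -0.0005, 0.04, 0]
    - [-0.0015, -0.0005, 0.065, 0]
    - [-0.0015, -0.0005, 0.082, 0]
    - [-0.0015, -0.0005, 0.091, 0]
    - [-0.0015, -0.0005, 0.0935, 0]
    - [-0.0015, -0.0005, 0.0935, 0]
    - [-0.0015, -0.0005, 0.0935, 0]
  jaw: 0.04

```text
clock: 3.3
tool_pos: [0.4396, 0.0024, 0.0276]
eef_rot: [0.645, 0.764, 0.0, 0.0]
ft_force: [-0.7, 0.3, -0.1]
gripper_width: 0.0399
grasp_force: 0.0
```

Request:
step_arm:
  rows:
    - [0, 0, 0, 0]
    - [0, 0, 0, 0]
    - [0, 0, 0, 0]
    - [0, 0, 0, 0]
    - [0, 0, 0, 0]
    - [0, 0, 0, 0]
    - [0, 0, 0, 0]
    - [0, 0, 0, 0]
  jaw: 0.0
  force: 30

```text
clock: 4.3
tool_pos: [0.439, 0.0023, 0.0271]
eef_rot: [0.645, 0.764, -0.0, -0.0]
ft_force: [-1.6, 0.8, 1.3]
gripper_width: 0.0132
grasp_force: 30.0
```

Request:
step_arm:
  rows:
    - [0, 0, -0.004, 0]
    - [0, 0, -0.012, 0]
    - [0, 0, -0.024, 0]
    - [0, 0, -0.036, 0]
    - [0, 0, -0.048, 0]
    - [0, 0, -0.056, 0]
    - [0, 0, -0.059, 0]
    - [0, 0, -0.059, 0]

```text
clock: 5.3
tool_pos: [0.4392, 0.0024, 0.0862]
eef_rot: [0.645, 0.764, 0.0, 0.0]
ft_force: [0.2, 0.3, -0.2]
gripper_width: 0.0133
grasp_force: 30.0
```

Run:
```python
from h import *
for nm in('top','side'):
    L=load(nm);C=cloud(L);z=C[...,2];k=(L['d']>0)&(z>.1)&(z<.5)&(C[...,1]<.15)&(C[...,1]>-.5)&(C[...,0]>.4)&(C[...,0]<.75)
    for lo,hi in((.1,.2),(.2,.3),(.3,.5)):
        q=C[k&(z>=lo)&(z<hi)]
        if len(q): print(nm,lo,len(q),'minx',q[q[:,0].argmin()].round(3),'maxy',q[q[:,1].argmax()].round(3))
state()
```

```text
top 0.1 3648 minx [ 0.405 -0.457  0.1  ] maxy [0.595 0.01  0.106]
top 0.2 5010 minx [ 0.419 -0.468  0.201] maxy [0.603 0.003 0.204]
top 0.3 15729 minx [ 0.43  -0.475  0.304] maxy [ 0.618 -0.004  0.302]
side 0.1 7289 minx [ 0.402 -0.463  0.102] maxy [0.59  0.01  0.109]
side 0.2 8991 minx [ 0.414 -0.469  0.2  ] maxy [0.603 0.003 0.209]
side 0.3 17552 minx [ 0.427 -0.478  0.304] maxy [ 0.615 -0.004  0.3  ]
t 5.3 tcp [0.4392 0.0024 0.0862] 
R [[-0.168, 0.986, 0.0], [0.986, 0.168, 0.0], [0.0, 0.0, -1.0]] F [ 0.17  0.33 -0.16] w 0.0133 g 29.979701936244965 j [-0.53   0.319  0.451  2.244 -0.237  0.622  0.263]
```

Request:
step_arm:
  rows:
    - [0.008, 0.003, 0, 0.02]
    - [0.022, 0.012, 0, 0.07]
    - [0.038, 0.026, 0, 0.14]
    - [0.05, 0.044, 0, 0.22]
    - [0.059, 0.06, 0, 0.29]
    - [0.0625, 0.068, 0, 0.32]
    - [0.0635, 0.0706, 0, 0.329]
    - [0.0635, 0.0706, 0, 0.329]

```text
clock: 6.3
tool_pos: [0.4977, 0.0764, 0.086]
eef_rot: [0.761, 0.648, -0.0, -0.0]
ft_force: [-0.4, 0.1, -0.3]
gripper_width: 0.0129
grasp_force: 30.0
```

Run:
```python
from h import *
state()
for n in('wrist','side','top'): im,d=grab(n); cv2.imwrite(f'pics/{n}4.png',im)
state()
L=load('side')
a=cv2.resize(L['im'][180:280,260:350],(540,600),interpolation=cv2.INTER_CUBIC)
b=cv2.resize(load('wrist')['im'][0:480,200:500],(260,416))
c=np.zeros((600,800,3),np.uint8);c[:,:540]=a;c[:416,540:]=b;cv2.imwrite('pics/c4.png',c)
```

```text
t 6.3 tcp [0.4977 0.0764 0.086 ] 
R [[0.159, 0.987, -0.001], [0.987, -0.159, -0.0], [-0.0, -0.001, -1.0]] F [-0.38  0.09 -0.32] w 0.0129 g 29.979944229125977 j [-0.684  0.424  0.506  2.105 -0.32   0.687 -0.126]
t 6.45 tcp [0.4976 0.0763 0.0861] 
R [[0.16, 0.987, -0.0], [0.987, -0.16, 0.0], [-0.0, -0.0, -1.0]] F [-0.36 -1.53 -0.7 ] w 0.013 g 29.9798583984375 j [-0.684  0.424  0.506  2.105 -0.32   0.687 -0.126]
```

View pics/c4.png

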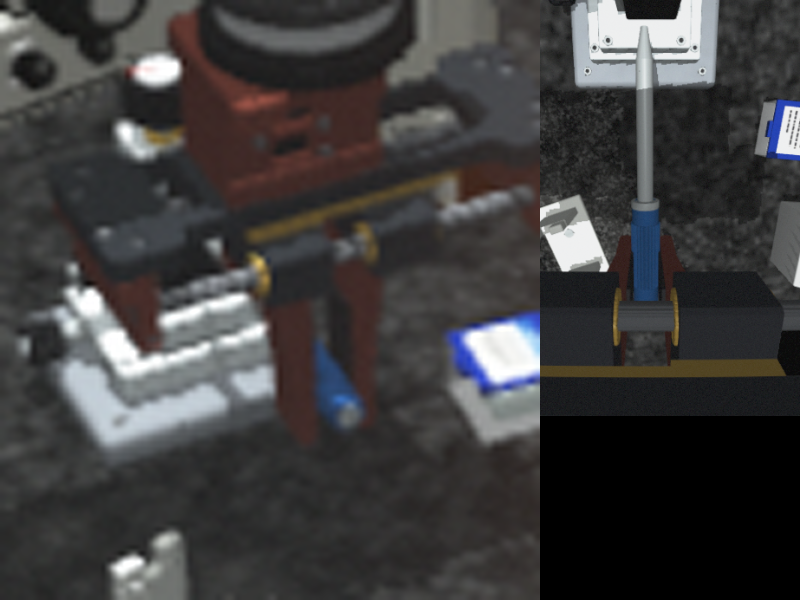

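Run:
```python
from h import *
w=np.load('w2.npz');C=cloud(w);z=C[...,2];r=(C[...,0]>.45)&(C[...,0]<.6)&(C[...,1]>.15)&(C[...,1]<.29)
def rep(q,n): 
    Q=C[q];print(n,q.sum(),np.median(Q,0).round(4),Q[:,2].std().round(5),'rect',cv2.minAreaRect(Q[:,:2].astype(np.float32)))
rep(r&(z>.118)&(z<.126),'headtop'); rep(r&(z>.150)&(z<.158),'knobtop')
k=(r&(z>.150)&(z<.158)); u=np.argwhere(k)[:,::-1]; hull=cv2.convexHull(u.astype(np.float32)).reshape(-1,2)
zk=np.median(z[k]);P=onplane(w,hull,zk)[:,:2]; A=np.c_[2*P,np.ones(len(P))];x=np.linalg.lstsq(A,(P**2).sum(1),rcond=None)[0];print('circle',x[:2].round(4),np.sqrt(x[2]+x[:2]@x[:2]).round(4),zk)
q=(r&(z>.004)&(z<.022)); Q=C[r&(abs(z-.018)<.004)];print('foot',np.median(Q,0).round(4))
bench=C[(abs(z)<.02)&(C[...,0]>.4)&(C[...,0]<.5)&(C[...,1]>.1)&(C[...,1]<.16)];print('bench',np.median(bench,0).round(4))
# holder now
for nm,w in(('wrist',load('wrist')),('top',load('top'))):
    C=cloud(w);z=C[...,2].ravel();Y=np.array([.158,.9874]);n=np.array([.9874,-.158]);o=np.array([.5036,.1113])
    u=np.argwhere(np.ones((480,640)))[:,::-1];P=onplane(w,u,.1046)[:,:2]-o;s=P@Y;t=P@n
    X=C.reshape(-1,3)
    for a in range(-15,84,8):
        a/=1000;q=(abs(s-a)<.004)&(abs(t)<.012)&(z>.09)&(z<.12)
        if q.sum()>3:
            mid=(t[q].min()+t[q].max())/2; c=q&(abs(t-mid)<.0015); print(nm,a,q.sum(),'t',(mid*1e3).round(2),(np.ptp(t[q])*1e3).round(1),'ztop',np.median(z[c]).round(4) if c.any() else '')
    q=(abs(t)<.012)&(z>.09)&(z<.12)&(s<.095);print('nose s',s[q].max().round(4))
    im=w['im'].reshape(-1,3).astype(int);k=q&(im[:,0]-im[:,2]>40);print('blue max s',np.percentile(s[k],[98,100]).round(4))
```

```text
headtop 332 [0.5105 0.2221 0.1218] 0.00101 rect ((0.5211929082870483, 0.22493553161621094), (0.0304904505610466, 0.028251683339476585), 81.2458724975586)
knobtop 1106 [0.5203 0.2249 0.1531] 0.001 rect ((0.5209697484970093, 0.22520704567432404), (0.02751343883574009, 0.028972843661904335), 10.333270072937012)
circle [0.5204 0.2248] 0.0142 0.15306601796693386
foot [0.5026 0.2136 0.0177]
bench [ 4.497e-01  1.308e-01 -4.000e-04]
wrist -0.015 556 t 0.42 23.0 ztop 0.1105
wrist -0.007 528 t -0.03 14.5 ztop 0.1101
wrist 0.001 523 t -0.01 14.3 ztop 0.1091
wrist 0.009 321 t -0.22 7.5 ztop 0.1072
wrist 0.017 324 t -0.2 7.4 ztop 0.1072
wrist 0.025 344 t -0.37 7.6 ztop 0.1069
wrist 0.033 377 t -0.38 7.6 ztop 0.1072
wrist 0.041 380 t -0.36 7.5 ztop 0.1071
wrist 0.049 396 t -0.34 7.4 ztop 0.107
wrist 0.057 415 t -0.52 7.6 ztop 0.107
wrist 0.065 438 t -0.5 7.6 ztop 0.1068
wrist 0.073 342 t -0.28 7.0 ztop 0.1063
wrist 0.081 146 t -0.46 4.2 ztop 0.105
nose s 0.082
blue max s [-0.0043 -0.0029]
top 0.041 15 t 0.4 7.4 ztop 0.1074
top 0.049 13 t 0.91 7.1 ztop 0.1073
top 0.057 14 t 0.2 7.1 ztop 0.1079
top 0.065 15 t 0.7 7.4 ztop 0.1068
top 0.073 10 t 0.69 5.3 ztop 0.1059
top 0.081 6 t 0.49 2.8 ztop 0.1066
nose s 0.0818Traceback (most recent call last):
  File "<stdin>", line 20, in <module>
    return _quantile_unchecked(
        a, q, axis, out, overwrite_input, method, keepdims, weights)
    return _ureduce(a,
                    func=_quantile_ureduce_func,
    ...<5 lines>...
                    overwrite_input=overwrite_input,
                    method=method)
    r = func(a, **kwargs)
    result = _quantile(arr,
                       quantiles=q,
    ...<2 lines>...
                       out=out,
                       weights=wgt)
    slices_having_nans = np.isnan(arr[-1, ...])
                                  ~~~^^^^^^^^^
IndexError: index -1 is out of bounds for axis 0 with size 0
```

Run:
```python
from h import *
w=np.load('w3.npz');C=cloud(w);z=C[...,2].ravel();v=np.array([-.168,.986]);v/=np.linalg.norm(v);n=np.array([v[1],-v[0]]);o=np.array([.433,.039])
u=np.argwhere(np.ones((480,640)))[:,::-1];P=onplane(w,u,.045)[:,:2]-o;s=P@v;t=P@n
for a in(-.05,-.04,-.03,-.02,.02,.03,.04,.065):
    c=(abs(s-a)<.004)&(abs(t+.0008)<.0015);print(a,np.median(z[c]).round(4))
b=(abs(s-.02)<.1)&(abs(t)>.04)&(abs(t)<.06);print('bench',np.median(z[b]).round(4))
w=np.load('w2.npz');C=cloud(w);z=C[...,2]
m=w['im'].astype(int);k=(z>.118)&(z<.126)&(abs(C[...,0]-.52)<.02)&(abs(C[...,1]-.225)<.02)&(m.min(2)>120);print(k.sum(),np.percentile(z[k],[10,50,90]).round(4))
```

```text
-0.05 0.0517
-0.04 0.0517
-0.03 0.0521
-0.02 0.0519
0.02 0.0486
0.03 0.0489
0.04 0.0487
0.065 0.0487
bench -0.0001
330 [0.1205 0.1218 0.1227]
```

Request:
step_arm:
  rows:
    - [0.0, -0.0003, -0.001, 0]
    - [0.004, -0.0003, -0.001, 0]
    - [0.009, -0.0003, -0.001, 0]
    - [0.014, -0.0003, -0.001, 0]
    - [0.019, -0.0003, -0.001, 0]
    - [0.024, -0.0003, -0.001, 0]
    - [0.028, -0.0003, -0.001, 0]
    - [0.03, -0.0003, -0.001, 0]

```text
clock: 7.45
tool_pos: [0.5026, 0.1068, 0.0871]
eef_rot: [0.761, 0.648, -0.0, -0.0]
ft_force: [-0.4, 0.2, -1.1]
gripper_width: 0.0128
grasp_force: 30.0
```

Request:
step_arm:
  rows:
    - [0.002, 0, 0, 0]
    - [0.005, 0, 0, 0]
    - [0.008, 0, 0, 0]
    - [0.011, 0, 0, 0]
    - [0.014, 0, 0, 0]
    - [0.017, 0, 0, 0]
    - [0.019, 0, 0, 0]
    - [0.02, 0, 0, 0]

```text
clock: 8.45
tool_pos: [0.5058, 0.1264, 0.0871]
eef_rot: [0.761, 0.648, 0.0, -0.0]
ft_force: [0.1, 0.1, -0.5]
gripper_width: 0.0134
grasp_force: 30.0
```

Request:
step_arm:
  rows:
    - [0.003, 0, 0, 0]
    - [0.008, 0, 0, 0]
    - [0.014, 0, 0, 0]
    - [0.02, 0, 0, 0]
    - [0.026, 0, 0, 0]
    - [0.033, 0, 0, 0]
    - [0.038, 0, 0, 0]
    - [0.04, 0, 0, 0]

```text
clock: 9.45
tool_pos: [0.5122, 0.1662, 0.0871]
eef_rot: [0.761, 0.648, 0.0, -0.0]
ft_force: [0.5, -0.5, -0.9]
gripper_width: 0.013
grasp_force: 30.0
```

Run:
```python
from h import *
im,d=grab('wrist');state();cv2.imwrite('pics/w5.png',im)
w=load('wrist');C=cloud(w);z=C[...,2].ravel();Y=np.array([.158,.9874]);n=np.array([.9874,-.158]);o=np.array([.5194,.21])
u=np.argwhere(np.ones((480,640)))[:,::-1];P=onplane(w,u,.1046)[:,:2]-o;s=P@Y;t=P@n
for a in range(-30,4,3):
    a/=1000;q=(abs(s-a)<.0015)&(abs(t)<.014)&(z>.09)&(z<.13)
    if q.sum()>3:
        mid=(t[q].min()+t[q].max())/2; c=q&(abs(t-mid)<.0015); print(a,q.sum(),'t',(mid*1e3).round(2),(np.ptp(t[q])*1e3).round(1),'ztop',np.median(z[c]).round(4))
```

```text
t 9.5 tcp [0.5122 0.1662 0.0871] 
R [[0.159, 0.987, 0.0], [0.987, -0.159, 0.0], [0.0, 0.0, -1.0]] F [ 0.24  0.61 -0.51] w 0.0132 g 29.979895055294037 j [-0.817  0.47   0.494  2.024 -0.33   0.724 -0.278]
-0.03 360 t -0.14 27.5 ztop 0.1116
-0.027 256 t -0.13 27.4 ztop 0.1118
-0.024 197 t 0.1 14.8 ztop 0.1118
-0.021 197 t 0.1 14.7 ztop 0.1113
-0.018 221 t 0.11 14.6 ztop 0.1112
-0.015 186 t 0.11 13.6 ztop 0.1114
-0.012 62 t 0.12 13.6 ztop 0.1113
```

View pics/w5.png

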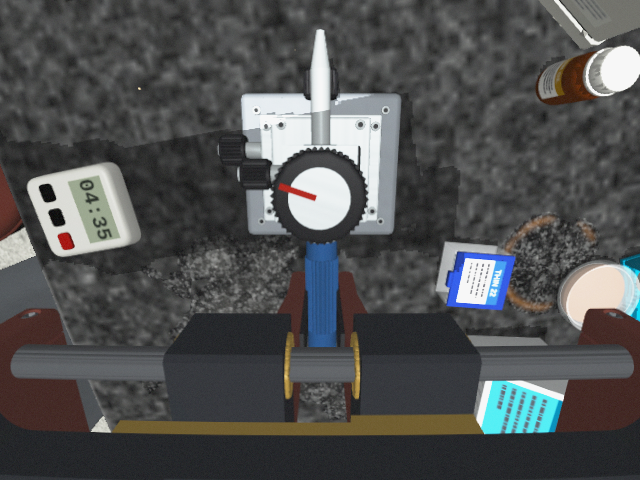

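Request:
step_arm:
  rows:
    - [0.001, 0, 0, 0]
    - [0.003, 0, 0, 0]
    - [0.005, 0, 0, 0]
    - [0.006, 0, 0, 0]
    - [0.007, 0, 0, 0]
    - [0.0075, 0, 0, 0]
    - [0.008, 0, 0, 0]
    - [0.008, 0, 0, 0]

```text
clock: 10.5
tool_pos: [0.5133, 0.173, 0.0871]
eef_rot: [0.762, 0.648, -0.0, 0.0]
ft_force: [-0.3, -2.9, -0.6]
gripper_width: 0.0138
grasp_force: 30.0
```

Request:
step_arm:
  rows:
    - [0.0003, 0, 0, 0]
    - [0.0006, 0, 0, 0]
    - [0.0009, 0, 0, 0]
    - [0.0012, 0, 0, 0]
    - [0.0014, 0, 0, 0]
    - [0.0015, 0, 0, 0]
    - [0.0015, 0, 0, 0]
    - [0.0015, 0, 0, 0]

```text
clock: 11.5
tool_pos: [0.5132, 0.1731, 0.0869]
eef_rot: [0.762, 0.648, -0.001, 0.0]
ft_force: [-0.4, -7.4, 0.9]
gripper_width: 0.0133
grasp_force: 30.0
```

Request:
step_arm:
  rows:
    - [-0.0006, 0, 0, 0]
    - [-0.0012, 0, 0, 0]
    - [-0.0015, 0, 0, 0]
    - [-0.0015, 0, 0, 0]
    - [-0.0015, 0, 0, 0]
    - [-0.0015, 0, 0, 0]
    - [-0.0015, 0, 0, 0]
    - [-0.0015, 0, 0, 0]

```text
clock: 12.5
tool_pos: [0.5133, 0.1731, 0.0871]
eef_rot: [0.761, 0.648, -0.0, 0.0]
ft_force: [-0.7, -6.0, 0.5]
gripper_width: 0.0134
grasp_force: 30.0
```

Request:
step_arm:
  rows:
    - [0, 0, 0, 0]
    - [0, 0, 0, 0]
    - [0, 0, 0, 0]
    - [0, 0, 0, 0]
    - [0, 0, 0, 0]
    - [0, 0, -0.005, 0]
    - [0, 0, -0.02, 0]
    - [0, 0, -0.04, 0]
  jaw: 0.05

```text
clock: 13.5
tool_pos: [0.5134, 0.1735, 0.1282]
eef_rot: [0.761, 0.648, -0.0, 0.0]
ft_force: [0.2, -0.3, 0.4]
gripper_width: 0.0501
grasp_force: 0.0
```

Run:
```python
from h import *
im,d=grab('wrist');s=state();cv2.imwrite('pics/w6.png',im)
w=load('wrist');C=cloud(w);z=C[...,2]
k=(z>.148)&(z<.158)&(abs(C[...,0]-.52)<.025)&(abs(C[...,1]-.225)<.025)
u=np.argwhere(k)[:,::-1];hull=cv2.convexHull(u.astype(np.float32)).reshape(-1,2);zk=np.median(z[k]);P=onplane(w,hull,zk)[:,:2]
A=np.c_[2*P,np.ones(len(P))];x=np.linalg.lstsq(A,(P**2).sum(1),rcond=None)[0];print('knob',k.sum(),x[:2].round(4),np.sqrt(x[2]+x[:2]@x[:2]).round(4),zk,np.round(cv2.minEnclosingCircle(P.astype(np.float32))[0],4))
Y=np.array([.158,.9874]);n=np.array([.9874,-.158]);o=np.array([.5194,.21])
im=w['im'].astype(int);b=(im[...,0]-im[...,2]>60)&(z>.09)&(z<.125)&(abs(C[...,0]-.515)<.03);Q=C[b][:,:2]-o;print('blue',b.sum(),(Q@Y).min().round(4),(Q@Y).max().round(4),'t',np.median(Q@n).round(4),'z',np.percentile(C[b][:,2],[50,95]).round(4))
```

```text
t 13.55 tcp [0.5151 0.1739 0.1308] 
R [[0.16, 0.987, 0.004], [0.987, -0.16, 0.002], [0.003, 0.003, -1.0]] F [ 1.24 -0.6   1.26] w 0.0504 g 0.0 j [-0.862  0.41   0.533  1.988 -0.283  0.812 -0.33 ]
knob 3564 [0.5214 0.2252] 0.0142 0.1531000301235674 [0.5214 0.2254]
blue 1928 -0.0619 -0.0098 t 0.0 z [0.1093 0.111 ]
```

Request:
step_arm:
  rows:
    - [0, 0, -0.01, 0]
    - [0, 0, -0.03, 0]
    - [0, 0, -0.048, 0]
    - [0, 0, -0.05, -0.02]
    - [0, 0, -0.05, -0.02]
    - [0, 0, -0.05, -0.02]
    - [0, 0, -0.05, -0.02]
    - [0, 0, -0.05, -0.02]
  jaw: 0.065

```text
clock: 14.55
tool_pos: [0.5133, 0.1735, 0.1768]
eef_rot: [0.755, 0.656, -0.0, -0.0]
ft_force: [0.6, 0.2, -0.0]
gripper_width: 0.065
grasp_force: 0.0
```

Run:
```python
from h import *
s=state()
c=np.array([.5214,.2252])
for f in('last_top.npz','last_side.npz','w1.npz','last_wrist.npz'):
    L=np.load(f);C=cloud(L);r=np.hypot(C[...,0]-c[0],C[...,1]-c[1]);k=(C[...,2]>.16)&(C[...,2]<.6)&(r<.25)&(L['d']>.1)&(C[...,1]>.3)
    if k.any(): q=C[k];print(f,k.sum(),q[r[k].argmin()].round(3),r[k].min().round(3))
im,d=grab('wrist');s=state();w=load('wrist');C=cloud(w);z=C[...,2]
k=(z>.148)&(z<.158)&(abs(C[...,0]-.52)<.025)&(abs(C[...,1]-.225)<.025)
u=np.argwhere(k)[:,::-1];hull=cv2.convexHull(u.astype(np.float32)).reshape(-1,2);zk=np.median(z[k]);P=onplane(w,hull,zk)[:,:2]
A=np.c_[2*P,np.ones(len(P))];x=np.linalg.lstsq(A,(P**2).sum(1),rcond=None)[0];print('knob',k.sum(),x[:2].round(4),np.sqrt(x[2]+x[:2]@x[:2]).round(4),zk)
im=im.astype(int);rd=k&(im[...,2]-im[...,1]>80);Q=C[rd][:,:2];print('red',rd.sum(),Q.mean(0).round(4),np.rad2deg(np.arctan2(*(Q.mean(0)-x[:2])[::-1])))
```

```text
t 14.55 tcp [0.5133 0.1735 0.1768] 
R [[0.14, 0.99, -0.0], [0.99, -0.14, -0.0], [-0.0, -0.0, -1.0]] F [ 0.62  0.17 -0.04] w 0.065 g 0.0 j [-0.892  0.344  0.561  1.951 -0.229  0.91  -0.356]
last_top.npz 18368 [0.524 0.39  0.171] 0.165
last_side.npz 5003 [0.543 0.386 0.17 ] 0.163
t 14.6 tcp [0.5133 0.1735 0.1769] 
R [[0.14, 0.99, -0.0], [0.99, -0.14, -0.0], [-0.0, -0.0, -1.0]] F [0.58 0.24 0.23] w 0.0652 g 0.0 j [-0.892  0.344  0.561  1.951 -0.229  0.91  -0.356]
knob 1993 [0.5212 0.2252] 0.0141 0.15310084413755953
red 52 [0.5152 0.228 ] 155.37736468468103
```

Request:
step_arm:
  rows:
    - [0.005, 0.0001, 0, -0.12]
    - [0.015, 0.0002, 0, -0.3]
    - [0.028, 0.0003, 0, -0.48]
    - [0.04, 0.0005, 0, -0.66]
    - [0.048, 0.0006, 0, -0.84]
    - [0.052, 0.0006, 0, -1.02]
    - [0.0523, 0.0006, 0, -1.2]
    - [0.0523, 0.0006, 0, -1.36]

```text
clock: 15.6
tool_pos: [0.5213, 0.2253, 0.177]
eef_rot: [0.172, 0.985, -0.0, -0.0]
ft_force: [0.8, 0.1, 0.2]
gripper_width: 0.0649
grasp_force: 0.0
```

Request:
step_arm:
  rows:
    - [0, 0, 0, -0.15]
    - [0, 0, 0, -0.28]
    - [0, 0, 0, -0.36]
    - [0, 0, 0, -0.4]
    - [0, 0, 0, -0.4]
    - [0, 0, 0, -0.4]
    - [0, 0, 0, -0.4]
    - [0, 0, 0, -0.4]

```text
clock: 16.6
tool_pos: [0.5213, 0.2253, 0.1771]
eef_rot: [-0.025, 1.0, -0.0, 0.0]
ft_force: [0.4, 0.4, 0.2]
gripper_width: 0.065
grasp_force: 0.0
```

Run:
```python
from h import *
s=state();R0=R.from_quat(s['eef_rot']).as_matrix();print((R0.T@(np.array([.5213,.2252,.1315])-s['tool_pos'])).round(4),s['wrist_torque'])
```

```text
t 16.6 tcp [0.5213 0.2253 0.1771] 
R [[-0.999, -0.049, 0.0], [-0.049, 0.999, -0.0], [-0.0, -0.0, -1.0]] F [0.43 0.43 0.16] w 0.065 g 0.0 j [-0.647  0.351  0.162  1.871 -0.069  0.924  1.167]
[-0.     -0.0001  0.0456] [0.01392711 0.03580627 0.01335827]
```

Request:
step_arm:
  rows:
    - [0, 0, 0.006, 0]
    - [0, 0, 0.018, 0]
    - [0, 0, 0.03, 0]
    - [0, 0, 0.04, 0]
    - [0, 0, 0.0445, 0]
    - [0, 0, 0.0455, 0]
    - [0, 0, 0.0455, 0]
    - [0, 0, 0.0455, 0]

```text
clock: 17.6
tool_pos: [0.5216, 0.2255, 0.1321]
eef_rot: [-0.025, 1.0, 0.0, 0.0]
ft_force: [0.2, -0.0, 0.2]
gripper_width: 0.0648
grasp_force: 0.0
```

Request:
step_arm:
  rows:
    - [0, 0, 0, 0]
    - [0, 0, 0, 0]
    - [0, 0, 0, 0]
    - [0, 0, 0, 0]
    - [0, 0, 0, 0]
    - [0, 0, 0, 0]
    - [0, 0, 0, 0]
    - [0, 0, 0, 0]
  jaw: 0.02
  force: 20

```text
clock: 18.6
tool_pos: [0.5213, 0.2252, 0.1316]
eef_rot: [-0.025, 1.0, -0.0, -0.0]
ft_force: [-0.1, -0.7, 0.2]
gripper_width: 0.0274
grasp_force: 20.0
```

Run:
```python
from h import *
s=state();print(s['wrist_torque'])
```

```text
t 18.6 tcp [0.5213 0.2252 0.1316] 
R [[-0.999, -0.049, -0.0], [-0.049, 0.999, -0.0], [0.0, -0.0, -1.0]] F [-0.05 -0.69  0.22] w 0.0274 g 20.00014454126358 j [-0.638  0.409  0.153  1.909 -0.082  0.83   1.177]
[-0.09992653  0.00333989  0.00955931]
```

Request:
step_arm:
  rows:
    - [0, 0, 0.0001, 0.1]
    - [0, 0, 0.0002, 0.25]
    - [0, 0, 0.0003, 0.4]
    - [0, 0, 0.0005, 0.58]
    - [0, 0, 0.0006, 0.75]
    - [0, 0, 0.0007, 0.92]
    - [0, 0, 0.0009, 1.08]
    - [0, 0, 0.001, 1.2]

```text
clock: 19.6
tool_pos: [0.5211, 0.2248, 0.1306]
eef_rot: [0.546, 0.838, -0.0, -0.0]
ft_force: [-1.7, -1.3, 2.0]
gripper_width: 0.0276
grasp_force: 20.0
```

Run:
```python
from h import *
s=state();print(s['wrist_torque'])
```

```text
t 19.6 tcp [0.5211 0.2248 0.1306] 
R [[-0.404, 0.915, -0.001], [0.915, 0.404, -0.001], [-0.0, -0.001, -1.0]] F [-1.66 -1.29  2.  ] w 0.0276 g 19.99791830778122 j [-0.859  0.435  0.439  1.925 -0.244  0.834  0.125]
[-0.49247711  0.24645533  0.06210098]
```

Request:
step_arm:
  rows:
    - [0, 0, 0.0001, 0.1]
    - [0, 0, 0.0002, 0.25]
    - [0, 0, 0.0003, 0.4]
    - [0, 0, 0.0005, 0.58]
    - [0, 0, 0.0006, 0.75]
    - [0, 0, 0.0007, 0.92]
    - [0, 0, 0.0009, 1.08]
    - [0, 0, 0.001, 1.2]

```text
clock: 20.6
tool_pos: [0.5207, 0.2249, 0.1297]
eef_rot: [0.924, 0.383, -0.001, 0.0]
ft_force: [-1.5, -2.1, 4.7]
gripper_width: 0.0276
grasp_force: 20.0
```

Request:
step_arm:
  rows:
    - [0, 0, 0, 0.03]
    - [0, 0, 0.0001, 0.06]
    - [0, 0, 0.0001, 0.1]
    - [0, 0, 0.0001, 0.13]
    - [0, 0, 0.0001, 0.16]
    - [0, 0, 0.0002, 0.18]
    - [0, 0, 0.0002, 0.2]
    - [0, 0, 0.0002, 0.2]

```text
clock: 21.6
tool_pos: [0.5208, 0.225, 0.1295]
eef_rot: [0.957, 0.292, -0.001, -0.0]
ft_force: [-4.5, -3.1, 5.3]
gripper_width: 0.0276
grasp_force: 20.0
```

Run:
```python
from h import *
s=state();print(s['wrist_torque'])
```

```text
t 21.6 tcp [0.5208 0.225  0.1295] 
R [[0.83, 0.558, -0.001], [0.558, -0.83, -0.0], [-0.001, -0.001, -1.0]] F [-4.45 -3.06  5.34] w 0.0276 g 20.000662207603455 j [-1.112  0.525  0.797  1.941 -0.485  0.878 -1.042]
[-0.69510195  1.0248175   0.04996213]
```

Request:
step_arm:
  rows:
    - [0, 0, 0, 0.03]
    - [0, 0, 0.0001, 0.06]
    - [0, 0, 0.0001, 0.1]
    - [0, 0, 0.0001, 0.13]
    - [0, 0, 0.0001, 0.16]
    - [0, 0, 0.0001, 0.18]
    - [0, 0, 0.0001, 0.2]
    - [0, 0, 0.0001, 0.2]

```text
clock: 22.6
tool_pos: [0.5207, 0.225, 0.1293]
eef_rot: [0.981, 0.195, -0.001, -0.0]
ft_force: [-4.9, -3.0, 4.8]
gripper_width: 0.0272
grasp_force: 20.0
```

Run:
```python
from h import *
s=state();print(s['wrist_torque'])
```

```text
t 22.6 tcp [0.5207 0.225  0.1293] 
R [[0.924, 0.382, -0.002], [0.382, -0.924, -0.0], [-0.001, -0.0, -1.0]] F [-4.85 -3.    4.78] w 0.0272 g 20.000782012939453 j [-1.146  0.545  0.85   1.943 -0.525  0.891 -1.204]
[-0.63528798  1.0091322   0.00247008]
```

Request:
step_arm:
  rows:
    - [0, 0, 0, 0.03]
    - [0, 0, 0.0001, 0.06]
    - [0, 0, 0.0001, 0.1]
    - [0, 0, 0.0001, 0.13]
    - [0, 0, 0.0001, 0.16]
    - [0, 0, 0.0001, 0.18]
    - [0, 0, 0.0001, 0.2]
    - [0, 0, 0.0001, 0.2]

```text
clock: 23.6
tool_pos: [0.5223, 0.2254, 0.1295]
eef_rot: [0.995, 0.095, 0.001, 0.0]
ft_force: [3.5, -1.6, 1.2]
gripper_width: 0.0274
grasp_force: 20.0
```

Run:
```python
from h import *
s=state();print(s['wrist_torque'])
```

```text
t 23.6 tcp [0.5223 0.2254 0.1295] 
R [[0.982, 0.19, 0.002], [0.19, -0.982, 0.0], [0.002, 0.0, -1.0]] F [ 3.5  -1.61  1.23] w 0.0274 g 20.000250935554504 j [-1.178  0.569  0.903  1.943 -0.568  0.903 -1.365]
[-0.3569829  -0.8235244   0.38415992]
```

Request:
step_arm:
  rows:
    - [0, 0, 0, 0.03]
    - [0, 0, 0, 0.06]
    - [0, 0, 0, 0.08]
    - [0, 0, 0, 0.08]
    - [0, 0, 0, 0.08]
    - [0, 0, 0, 0.08]
    - [0, 0, 0, 0.08]
    - [0, 0, 0, 0.08]

```text
clock: 24.6
tool_pos: [0.5213, 0.2252, 0.1294]
eef_rot: [0.998, 0.055, -0.0, -0.0]
ft_force: [1.9, -1.8, 4.8]
gripper_width: 0.0275
grasp_force: 20.0
```

Run:
```python
from h import *
s=state();print(s['wrist_torque'])
im,d=grab('wrist');cv2.imwrite('pics/w7.png',im)
```

```text
t 24.6 tcp [0.5213 0.2252 0.1294] 
R [[0.994, 0.11, -0.0], [0.11, -0.994, 0.0], [-0.0, -0.0, -1.0]] F [ 1.89 -1.75  4.81] w 0.0275 g 20.000569224357605 j [-1.191  0.578  0.924  1.945 -0.584  0.912 -1.429]
[-0.47742369 -0.28618535  0.36055375]
```

View pics/w7.png

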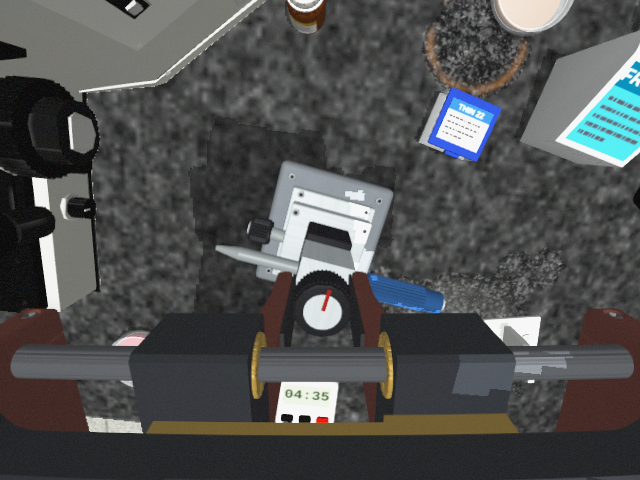

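```bash
cat >> h.py <<'E'
def red(n='wrist'):
    w=load(n);im=w['im'].astype(int)
    v,u=np.mgrid[0:480,0:640];P=onplane(w,np.c_[u.ravel(),v.ravel()],.1508)[:,:2];c=np.array([.5212,.2252])
    k=((im[...,2]-im[...,1]>70)&(im[...,2]-im[...,0]>70)).ravel()&(np.hypot(*(P-c).T)<.0135)
    Q=P[k];d=np.linalg.svd(Q-Q.mean(0))[2][0];m=Q.mean(0)-c;d=d*np.sign(d@m)
    print('red',k.sum(),'dir line',np.rad2deg(np.arctan2(d[1],d[0])).round(1),'centroid',np.rad2deg(np.arctan2(m[1],m[0])).round(1),m.round(4))
E
python3 - <<'E'
from h import *
red()
grab('wrist');red();print(arm.get_obs()['wrist_torque'])
E
```

```text
red 72 dir line -8.7 centroid -14.1 [ 0.0066 -0.0017]
red 72 dir line -8.7 centroid -14.1 [ 0.0066 -0.0017]
[-0.46088353 -0.29322864  0.35532327]
```

Request:
step_arm:
  rows:
    - [0, 0, 0, -0.1]
    - [0, 0, -0.0001, -0.27]
    - [0, 0, -0.0003, -0.44]
    - [0, 0, -0.0004, -0.61]
    - [0, 0, -0.0006, -0.78]
    - [0, 0, -0.0007, -0.95]
    - [0, 0, -0.0009, -1.12]
    - [0, 0, -0.001, -1.29]

```text
clock: 25.7
tool_pos: [0.5209, 0.2256, 0.1303]
eef_rot: [0.763, 0.646, -0.0, -0.001]
ft_force: [1.1, -2.4, 3.9]
gripper_width: 0.0274
grasp_force: 20.0
```

Request:
step_arm:
  rows:
    - [0, 0, -0.0001, -0.1]
    - [0, 0, -0.0002, -0.2]
    - [0, 0, -0.0003, -0.28]
    - [0, 0, -0.0003, -0.3]
    - [0, 0, -0.0003, -0.3]
    - [0, 0, -0.0003, -0.3]
    - [0, 0, -0.0003, -0.3]
    - [0, 0, -0.0003, -0.3]

```text
clock: 26.7
tool_pos: [0.5208, 0.2256, 0.1305]
eef_rot: [0.66, 0.751, -0.0, -0.0]
ft_force: [-0.9, 0.2, 5.3]
gripper_width: 0.0278
grasp_force: 20.0
```

Run:
```python
from h import *
grab('wrist');s=state();red();print(s['wrist_torque']);cv2.imwrite('pics/w8.png',load('wrist')['im'])
```

```text
t 26.75 tcp [0.5208 0.2256 0.1305] 
R [[-0.129, 0.992, -0.001], [0.992, 0.129, 0.0], [0.0, -0.001, -1.0]] F [-0.18  0.02  5.33] w 0.027 g 20.000662207603455 j [-0.909  0.446  0.505  1.928 -0.286  0.839 -0.123]
red 77 dir line 80.7 centroid 75.0 [0.0015 0.0056]
[-0.07473694  0.12270284 -0.03313754]
```

View pics/w8.png

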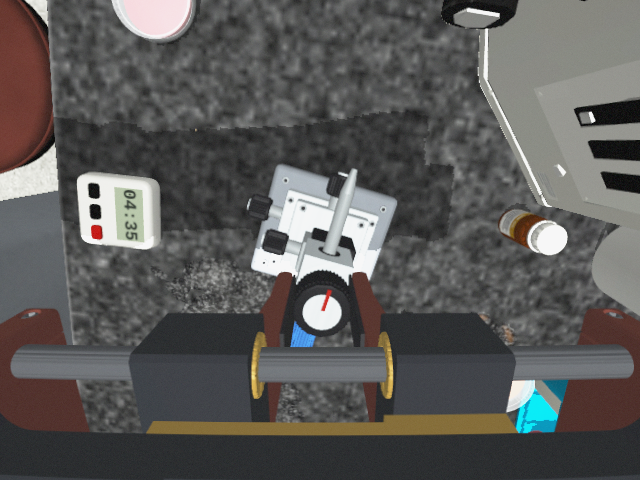

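Run:
```python
from h import *
w=load('wrist');C=cloud(w);z=C[...,2].ravel();Y=np.array([.158,.9874]);n=np.array([.9874,-.158]);o=np.array([.5189,.2104])
v,u=np.mgrid[0:480,0:640];P=onplane(w,np.c_[u.ravel(),v.ravel()],.1033)[:,:2]-o;s=P@Y;t=P@n
q=(s>.03)&(s<.1)&(abs(t)<.015)&(z>.09)&(z<.12);print('nose at',s[q].max().round(4))
for a in(.04,.05,.06,.07): k=q&(abs(s-a)<.003);print(a,((t[k].min()+t[k].max())/2).round(4),np.median(z[k]).round(4))
```

```text
nose at 0.0792
0.04 -0.0001 0.1067
0.05 -0.0002 0.1068
0.06 -0.0003 0.1067
0.07 -0.0004 0.1061
```

```bash
python3 -c "
from workcell import arm
print(arm.close_job())"
```

```text
the job is handed in; nothing more can be done
None
```

The holder's shaft is through the clamp bore with its collar about 1 mm from the mouth. The screw was seated, then backed off about 1.56 rad, the fingers are still gripping it, and the job is handed in (the hand-in returned no verdict).

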